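# Free the heating block of a thermal mixer and hold it up level

### The job

On the thermal mixer, press the release lever down until it catches and stays down by itself, and let go of it. Then take the heating block by its handle, lift it out with its tubes, and hold it level and still over the mixer, with its foot at least 7 cm above the heater plate, so that a colleague can wipe the plate. Finish while still holding it there; never tip the block on the way, and leave the bottle, the well plate and the tube rack where they stand.

Things in the scene. Friction and masses are not known exactly. Their poses are not given: they have to be found in the camera images.
- mixer: White bench thermal mixer, fixed, 240 (x) x 216 (y) x 95 mm high; origin under its centre at table height, its x axis points from its front (sloped panel with a display) to its back, z up. On its flat top, towards the back, sits the heating block between two hooks; the release lever lies along the right (-y) edge of the top
- seat (a point): Centre of the heater plate's upper face, on the mixer 35 mm behind its origin and 100 mm above the table; axes as the mixer. A 10 mm high steel rim (5 mm above the plate) surrounds the foot of the block with 2.5 mm play in x and y
- lever_pad (a point): Centre of the upper face of the black finger pad (34 mm along the lever, 32 mm wide) at the front end of the release lever, on the lever. The pad is at the mixer's x about -48 mm and y = -88 mm, about 146 mm above the table when up, and 115 mm when held down (it goes about 31 mm down and 7 mm towards the front). The lever pivots at its rear end, about 107 mm behind the pad
- lever (a joint): Release lever, rad: 0 = up, the two hooks hold the block by its foot; 0.30 = fully down. An over-centre spring pushes it up (about 8 N at the pad at first, less as it goes down); past 0.21 it snaps down to 0.30 and stays there by itself, hooks drawn back 9 mm and the block free. Let go before that, it springs back up and the hooks close
- handle_mid (a point): Middle of the black grip of the block's lifting handle, midway of its thickness: a level bar along the block's y, 60 mm long, 16 mm wide (x), 14 mm high, on a steel bow whose posts stand at y = +-43 mm; 86 mm above the foot of the block, 42 mm above the tube caps. On the block; axes as the block's. It lies over the middle of the block
- block_center (a point): Centre of the heating block, 18 mm above its foot: aluminium, 80 (x) x 108 (y) mm at the foot, 36 mm high, with 14 small capped tubes that sit firmly in its top and stand 8 mm above it; z up. About 0.5 to 0.75 kg with the handle, whose weight is centred under the handle's middle. At the start it stands on the heater plate, its axes along the mixer's, 18 mm above seat
- bottle: Bystander: round bottle with a blue cap, 70 mm across, 140 mm high, on the table to the mixer's left (+y); origin under its centre
- well_plate: Bystander: flat clear six-well plate, 128 x 86 x 19 mm, on the table to the mixer's right (-y); origin under its centre
- tube_rack: Bystander: white rack with blue-capped tubes, 80 x 170 x 114 mm, on the table to the mixer's left (+y), behind the bottle; origin under its centre
Mind the look-alikes: they are no part of the job. Leave any green or red look-alike of the part that bears handle_mid alone.

How it is judged:
By the outcome, as a careful person would: the job done as asked, in the order asked, and still so for the second after the job is handed in, while the arm keeps its last pose, push and grip.
It also fails if it takes over 48 s, if anything falls off the work surface, if the arm or the gripper's body presses on something with over 40 N, if the wrist force passes 120 N, or if a joint passes its speed limit or range.

### The arm

A 7-joint arm with a two-finger parallel gripper is mounted at the origin on the work surface. World frame = base frame: x ahead of the robot, y to its left, z up, the work surface at z = 0. Lengths are in m, angles in rad, forces in N, time in s.
With the tool pointing down it reaches from about 0.35 to 0.9 m from the base axis. Payload 8.1 kg.
Tool frame: the origin (TCP) lies midway between the tips of the shut fingers; the grasp point (between the pads) lies 19 mm behind it; z points along the fingers, y is the line along which they close (so a half turn about z gives the same grasp; the last joint's range is limited). The gripper opens to 92 mm and grips with 3 to 60 N. Pads are 19 mm wide; open, the fingers measure 130 mm over their backs; the gripper's body (75 mm by 190 mm) begins 47 mm behind the grasp point.
Start: joints at [-1.422, 0.434, 0.025, 1.573, -0.012, 1.134, -0.075], TCP at [0.156, 0.605, 0.227] pointing down, gripper open.
Joint ranges: [-2.62, 2.62], [-0.44, 2.09], [-1.27, 1.32], [0.08, 2.57], [-1.32, 4.46], [0.12, 2], [-2.74, 2.74]. Speed limits (rad/s): [2.22, 2.22, 3.01, 3.01, 3.14, 3.14, 3.14].

### API

Orientations are given as a rotation vector (axis times angle).
In Python, from cell import arm gives the robot as it stands.
- The arm moves only by the tool send_rows, never from a script. Its argument "increments" is a list of rows, each a list of 3 entries, a list of its own where there are three numbers: the finger opening in cm, from 0 to 9.18, then the shift along the tool's x, y, z in cm, then the turn, a rotation vector about the tool's x, y, z in rad. A call has 1 to 5 rows; each row shifts and turns the commanded pose from where the row before left it, along the tool's axes as they then stand; what a row does not reach is not made up. A row lasts 1/10 s, in which the tool goes at most 50 mm and 8.59 degrees, less where a joint would pass 70% of its speed; a pose out of reach is approached as far as the arm can. A call is refused whole if a number of a shift passes 5 or a number of a turn 0.15, either way. A call with a gripper value outside its range is refused whole. The fingers move at their own pace and stop on an object; "force" is the grip in N (left out, the last holds). Time passes only in rows, so rows that do not move let the fingers close. It gives the time, the measured TCP pose, the force, the opening and the grip force at its end, in the units of the state.
- arm.observe(): the state, without advancing time (a new reading comes with each control period).
- arm.get_image(name): name is "scene" or "top"; returns the picture (400x640x3 uint8, red, green, blue); there is no depth.
- arm.camera_params(name): a dict with "camera_matrix" (3x3 intrinsics, pixels), "k1" (the pictures are not rectified: a ray, as slopes to the right and down, at radius r is drawn at 1 + k1 r^2 times it, then the intrinsics apply), "R" (3x3) and "t" (3): a world point X has camera coordinates R X + t. Camera axes: x right, y down, z forward; pixel columns grow to the right and rows downward; lengths in m; the calibration is good to about 2 mm. A picture is of the moment at which its call begins. camera_params takes no time and is no camera call.
- arm.sign_off(): hands the job in; it is judged then, once.
The state is a dict: "clock": time; "joints": joint angles; "dq": joint speeds; "joint_efforts": joint torques, N m; "position": TCP position; "ee_rot": TCP orientation; "force": force on the tool from outside, world axes, zero at the start; "ft_torque": the same for the moment, N m; "width": opening from 0.0 (shut) to 1.0 (fully open); "gripper_force": force on a finger pad.
Only numpy, scipy, OpenCV 4.12 (cv2) and the standard library are available. Lean on these libraries where they do the work, as an engineer would, in place of code of your own. Each camera call takes 0.05 s, during which the arm holds its last target. There are 200 camera calls.

## Working session

There is one attempt and no reset: what is moved stays moved. The work goes in short steps, Python scripts to look and compute and a tool call to move; the robot and the scene stay as the last step left them, time stands still between calls to the robot, and variables do not carry over. Pictures are saved under pics/ and viewed, at most 10 in all, crops included, and the job is handed in when it is done.

Besides the shell and the picture viewer there is one more tool, called after "Request:" as name(argument=value, ...) on one line, values as JSON. send_rows: Moves the arm, as the interface text tells. Its arguments: {"type":"object","properties":{"increments":{"type":"array"},"force":{"type":"number"}},"required":["increments"]}

```bash
mkdir -p pics; python3 - <<'E'
from cell import arm
import cv2,numpy as np
for n in("scene","top"):
    im=arm.get_image(n); cv2.imwrite(f"pics/{n}0.png",im[:,:,::-1])
    p=arm.camera_params(n); print(n,{k:np.round(v,4).tolist() for k,v in p.items()})
s=arm.observe(); print(s)
E
```

```text
scene {'camera_matrix': [[478.2656, 0.0, 318.805], [0.0, 478.2656, 193.5256], [0.0, 0.0, 1.0]], 'k1': -0.1047, 'R': [[0.8577, 0.5142, -0.0073], [0.3933, -0.665, -0.6349], [-0.3313, 0.5417, -0.7725]], 't': [-0.5527, -0.0957, 1.311]}
top {'camera_matrix': [[431.564, 0.0, 320.2102], [0.0, 431.564, 204.7033], [0.0, 0.0, 1.0]], 'k1': 0.0256, 'R': [[-0.0171, -0.9995, -0.0264], [-0.9825, 0.0217, -0.185], [0.1854, 0.0228, -0.9824]], 't': [0.0953, 0.5923, 1.012]}
{'clock': 0.1, 'joints': array([-1.4216342 ,  0.43511303,  0.02493576,  1.57397341, -0.01158924,
        1.13398858, -0.0750875 ]), 'dq': array([ 6.35198939e-05, -4.65361256e-04, -5.41063434e-05, -3.37252379e-03,
       -3.93233292e-04,  8.92344338e-05,  6.47475338e-04]), 'joint_efforts': array([ 2.19588270e-03, -6.69132257e+01,  9.87598300e-01, -3.15151477e+01,
       -6.05030917e-02,  3.74304014e-02,  1.36662688e-04]), 'position': array([0.15561706, 0.60486514, 0.22606067]), 'ee_rot': array([-3.94444301e-01, -3.11667826e+00,  2.09966231e-03]), 'force': array([-0.39168152,  0.20841594, -0.37301026]), 'ft_torque': array([ 0.02994664,  0.01314663, -0.02284408]), 'gripper_force': 0.0, 'width': 1.0003708317420041}
```

View pics/scene0.png

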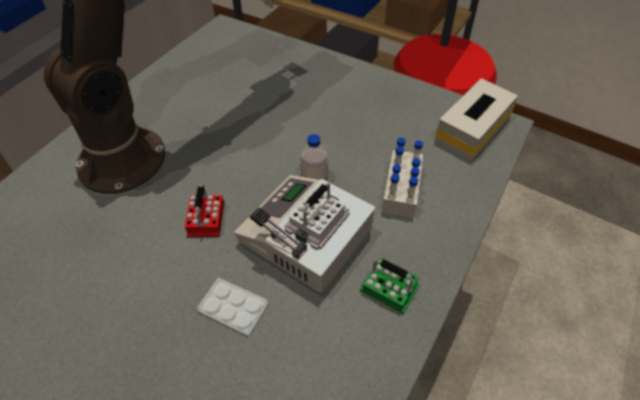

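View pics/top0.png

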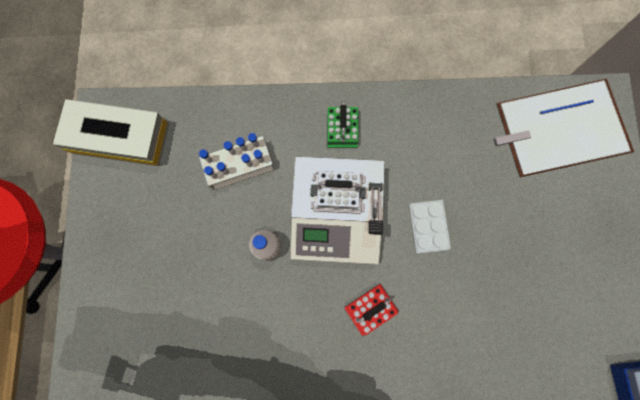

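The scene view shows the mixer at (305,230). The top view shows it at (338,210), with its front panel toward the robot and the lever pad at about (376,226). Candidates for the block: the aluminium one on the mixer at top (338,185), the green look-alike at (343,125) and the red one at (372,310). I choose the one on the mixer and will check it in a close crop.

```bash
cat > h.py <<'E'
import numpy as np,cv2
from cell import arm
def ray(n,uv):
    p=arm.camera_params(n);K=np.array(p["camera_matrix"]);R=np.array(p["R"]);t=np.array(p["t"])
    d=np.array([(uv[0]-K[0,2])/K[0,0],(uv[1]-K[1,2])/K[1,1]]);s=d.copy()
    for _ in range(20): s=d/(1+p["k1"]*(s@s))
    return -R.T@t, R.T@np.array([s[0],s[1],1])
def onplane(n,uv,z):
    o,d=ray(n,uv); return o+d*(z-o[2])/d[2]
def tri(a,b):
    (o1,d1),(o2,d2)=ray("top",a),ray("scene",b)
    k=np.linalg.lstsq(np.c_[d1,-d2],o2-o1,rcond=None)[0]
    p,q=o1+k[0]*d1,o2+k[1]*d2; return (p+q)/2,np.linalg.norm(p-q)
def crop(im,x,y,w,h,s): return cv2.resize(im[y:y+h,x:x+w],None,fx=s,fy=s,interpolation=cv2.INTER_CUBIC)
E
python3 - <<'E'
from h import *
t=cv2.imread("pics/top0.png");s=cv2.imread("pics/scene0.png")
a=crop(t,285,150,110,120,5);b=crop(s,230,170,150,120,5)
b=b[:,:750]; 
cv2.imwrite("pics/ct.png",a);cv2.imwrite("pics/cs.png",b)
hsv=cv2.cvtColor(t,cv2.COLOR_BGR2HSV)
m=((hsv[...,2]>110)&(hsv[...,1]<80)).astype(np.uint8)
m[:150]=0;m[270:]=0;m[:,:285]=0;m[:,395:]=0
m=cv2.morphologyEx(m,cv2.MORPH_CLOSE,np.ones((25,25)))
c=max(cv2.findContours(m,0,2)[0],key=cv2.contourArea)
r=cv2.minAreaRect(c);print(r);bp=cv2.boxPoints(r)
for z in(.05,.095):print(np.round([onplane("top",q,z) for q in bp],4).tolist())
E
```

```text
((339.4999694824219, 209.49996948242188), (108.99998474121094, 118.99998474121094), -0.0)
[[0.4384, 0.172, 0.05], [0.7396, 0.1715, 0.05], [0.7324, -0.1058, 0.05], [0.4338, -0.0912, 0.05]]
[[0.4366, 0.1672, 0.095], [0.7249, 0.1667, 0.095], [0.718, -0.0988, 0.095], [0.4321, -0.0848, 0.095]]
```

View pics/ct.png

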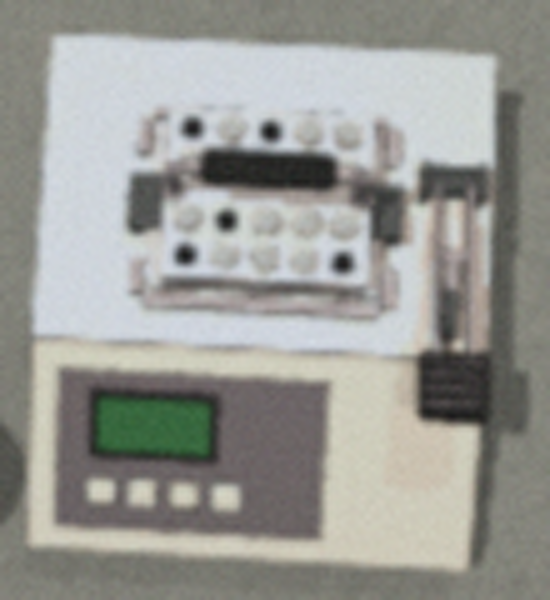

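View pics/cs.png

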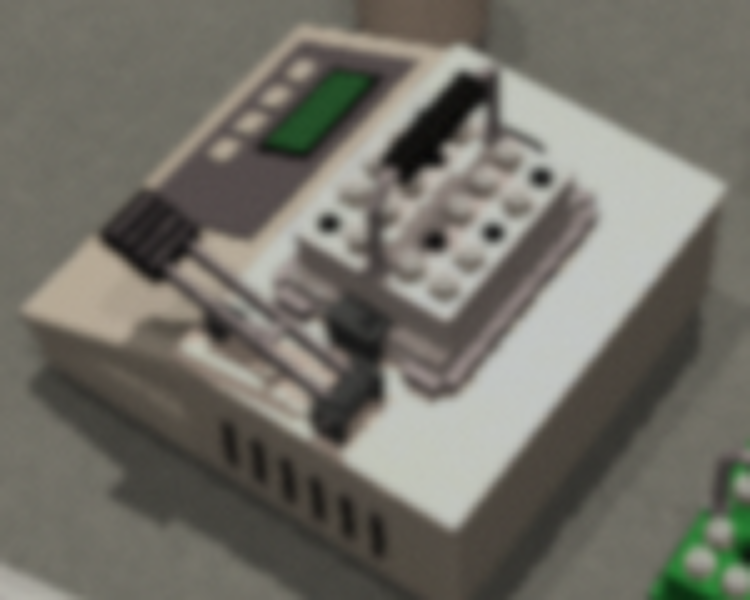

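The crops confirm the choice: the aluminium block with a black grip at top-crop (269,170) and scene-crop (438,123). The lever pad is at top-crop (453,387) and scene-crop (150,230), and it is up.

```bash
python3 - <<'E'
from h import *
T=lambda x,y:((x+.5)/5-.5+285,(y+.5)/5-.5+150)
S=lambda x,y:((x+.5)/5-.5+230,(y+.5)/5-.5+170)
L,Rr=onplane("top",T(55,37),.095),onplane("top",T(495,57),.095)
ls,rs=onplane("scene",S(725,187),.095),onplane("scene",S(455,528),.095)
print("back corners",L,Rr,ls,rs)
for l,r in((L,Rr),(ls,rs)):
    d=(l-r)/np.linalg.norm(l-r); yaw=np.arctan2(-d[0],d[1]); x=np.array([np.cos(yaw),np.sin(yaw),0]);y=np.array([-x[1],x[0],0])
    o=(l+r)/2-.12*x; print("len",np.linalg.norm(l-r),"yaw",yaw,"o",o,"handle",o+.035*x,"pad",o-.048*x-.088*y)
print("handle tri",tri(T(269,170),S(438,123)),onplane("top",T(269,170),.19),onplane("scene",S(438,123),.19))
print("ends",onplane("top",T(203,168),.19),onplane("top",T(335,172),.19))
print("pad tri",tri(T(453,387),S(150,230)),onplane("top",T(453,387),.143))
t=cv2.imread("pics/top0.png")
m=(cv2.cvtColor(t,cv2.COLOR_BGR2GRAY)<60).astype(np.uint8)
for c in cv2.findContours(m[150:270,285:395].copy(),0,2,offset=(285,150))[0]:
    if cv2.contourArea(c)>60:print(cv2.minAreaRect(c))
import scipy.spatial.transform as st
s=arm.observe();print(np.round(st.Rotation.from_rotvec(s["ee_rot"]).as_matrix(),3).tolist())
E
```

```text
back corners [0.70649281 0.14082539 0.095     ] [ 0.69101421 -0.07241786  0.095     ] [0.70882038 0.13884098 0.095     ] [ 0.69364365 -0.0737183   0.095     ]
len 0.21380428140747965 yaw -0.07245950853493484 o [0.57906839 0.0428913  0.095     ] handle [0.61397655 0.04035744 0.095     ] pad [ 0.52482349 -0.04140277  0.095     ]
len 0.21310039887419863 yaw -0.07127906007344431 o [0.58153673 0.04110759 0.095     ] handle [0.61644785 0.03861493 0.095     ] pad [ 0.52739137 -0.04325046  0.095     ]
handle tri (array([0.61653449, 0.04078404, 0.18583987]), np.float64(0.0020189672809446143)) [0.6147741  0.04019421 0.19      ] [0.6189888  0.03867637 0.19      ]
ends [0.6163453  0.06892519 0.19      ] [0.61320404 0.01152655 0.19      ]
pad tri (array([ 0.52432331, -0.04049262,  0.14321009]), np.float64(0.00047690028722653926)) [ 0.52418137 -0.04068181  0.143     ]
((315.5, 234.5), (13.0, 25.0), 90.0)
((375.5, 227.5), (13.0, 13.0), 90.0)
((338.0710754394531, 183.57855224609375), (26.06743812561035, 5.8427019119262695), 2.8624050617218018)
[[-0.968, 0.249, -0.0], [0.249, 0.968, -0.001], [-0.0, -0.001, -1.0]]
```

Request:
send_rows(increments=[[0,[0,0,-3],[0,0,-0.09]],[0,[0,0,-3],[0,0,-0.09]],[0,[-2.5,-4,0],[0,0,0]],[0,[-2.5,-4,0],[0,0,0]],[0,[-2.5,-4,0],[0,0,0]]], force=20)

```text
clock: 0.6
position: [0.2224, 0.4786, 0.2864]
ee_rot: [0.112, 3.14, -0.001]
force: [1.6, 0.6, 0.8]
width: 0.612
gripper_force: 0.0
```

Request:
send_rows(increments=[[0,[-2.5,-4,0],[0,0,0]],[0,[-2.5,-4,0],[0,0,0]],[0,[-2.5,-4,0],[0,0,0]],[0,[-2.5,-4,0],[0,0,0]],[0,[-2.5,-4,0],[0,0,0]]])

```text
clock: 1.1
position: [0.3326, 0.2698, 0.2866]
ee_rot: [-0.113, -3.139, -0.0]
force: [0.4, 0.6, -0.6]
width: 0.18
gripper_force: 0.0
```

Request:
send_rows(increments=[[0,[-2.5,-4,0],[0,0,0]],[0,[-2.5,-4,0],[0,0,0]],[0,[-2.5,-4,0],[0,0,0]],[0,[-2.5,-4,0],[0,0,0]],[0,[0,0,0],[0,0,0]]])

```text
clock: 1.6
position: [0.4225, 0.0989, 0.2869]
ee_rot: [0.127, 3.138, -0.002]
force: [0.2, 0.1, 0.6]
width: 0.005
gripper_force: 0.0
```

```bash
cat >> h.py <<'E'
from scipy.spatial.transform import Rotation as Ro
def to(p,yang):
    "shift in tool cm to world p, turn about tool z so tool y has angle yang, tilt error"
    s=arm.observe();R=Ro.from_rotvec(s["ee_rot"]).as_matrix()
    print("t",s["clock"],"pos",s["position"].round(4),"F",s["force"].round(1),"w",round(s["width"],3),"gf",s["gripper_force"])
    print("tool shift cm",(R.T@(np.array(p)-s["position"])*100).round(2),"turn z",round(-(yang-np.arctan2(R[1,1],R[0,1])),3),"zaxis",R[:,2].round(4))
E
python3 -c "
from h import *
to([.522,-.042,.165],np.pi/2-.072)"
```

```text
t 1.6 pos [0.4225 0.0989 0.2869] F [0.2 0.1 0.6] w 0.005 gf 0.0
tool shift cm [-11.04 -13.23  12.22] turn z -0.009 zaxis [ 0.0011 -0.0016 -1.    ]
```

Request:
send_rows(increments=[[0,[-2.8,-3.3,0],[0,0,-0.009]],[0,[-2.8,-3.3,0],[0,0,0]],[0,[-2.8,-3.3,0],[0,0,0]],[0,[-2.7,-3.3,0],[0,0,0]],[0,[0,0,3],[0,0,0]]])

```text
clock: 2.1
position: [0.527, -0.0396, 0.2591]
ee_rot: [0.109, 3.132, -0.004]
force: [0.8, 0.4, 0.1]
width: 0.007
gripper_force: 0.0
```

Request:
send_rows(increments=[[0,[0,0,4],[0,0,0]],[0,[0,0,3],[0,0,0]],[0,[0,0,1.5],[0,0,0]],[0,[0,0,0],[0,0,0]],[0,[0,0,0],[0,0,0]]])

```text
clock: 2.6
position: [0.5227, -0.0338, 0.172]
ee_rot: [-0.099, -3.14, 0.0]
force: [-0.5, 0.4, 0.1]
width: 0.007
gripper_force: 0.0
```

```bash
python3 -c "
from h import *
to([.522,-.042,.146],np.pi/2-.072)
im=arm.get_image('top');cv2.imwrite('pics/t2.png',crop(im[:,:,::-1],285,150,110,120,5))
im=arm.get_image('scene');cv2.imwrite('pics/s2.png',crop(im[:,:,::-1],220,150,160,120,5))"
```

```text
t 2.6 pos [ 0.5227 -0.0338  0.172 ] F [-0.5  0.4  0.1] w 0.007 gf 0.0
tool shift cm [ 0.02 -0.82  2.6 ] turn z 0.009 zaxis [-4.e-04 -1.e-04 -1.e+00]
```

View pics/s2.png

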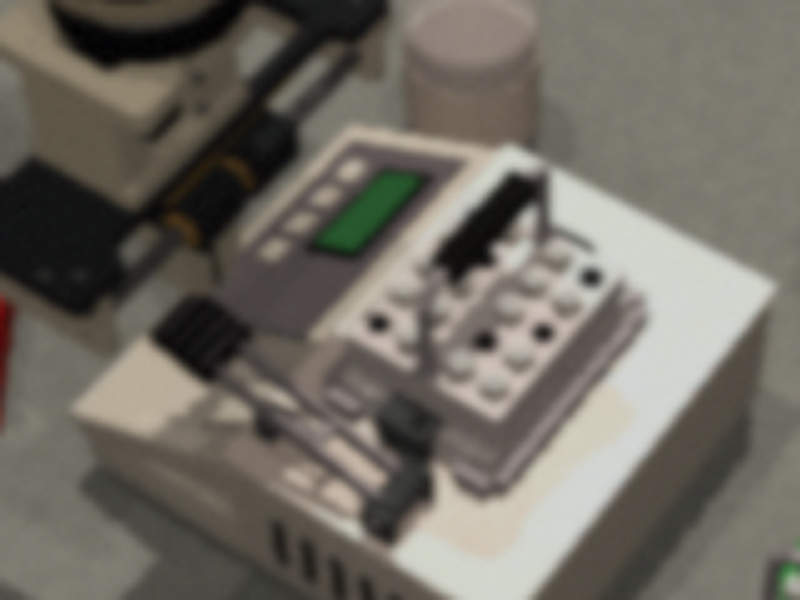

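The scene crop shows the shut fingers above the lever pad at crop (205,330), clear of the handle and bow. I'll shift to the pad's centre and press.

Request:
send_rows(increments=[[0,[0,-0.8,0],[0,0,0.009]],[0,[0,0,1],[0,0,0]],[0,[0,0,1],[0,0,0]],[0,[0,0,0.6],[0,0,0]],[0,[0,0,0],[0,0,0]]])

```text
clock: 3.2
position: [0.5215, -0.042, 0.1447]
ee_rot: [-0.113, -3.138, 0.0]
force: [-2.1, -0.2, 5.8]
width: 0.007
gripper_force: 2.4
```

Request:
send_rows(increments=[[0,[0.1,0,0.6],[0,0,0]],[0,[0.1,0,0.6],[0,0,0]],[0,[0.2,0,0.6],[0,0,0]],[0,[0.2,0,0.5],[0,0,0]],[0,[0,0,0],[0,0,0]]])

```text
clock: 3.7
position: [0.5154, -0.0413, 0.1219]
ee_rot: [-0.113, -3.138, 0.0]
force: [1.3, 0.7, 0.6]
width: 0.004
gripper_force: 0.0
```

Request:
send_rows(increments=[[0,[0,0,0.5],[0,0,0]],[0,[0,0,0.2],[0,0,0]],[0,[0,0,0],[0,0,0]],[0,[0,0,0],[0,0,0]]])

```text
clock: 4.1
position: [0.5162, -0.0415, 0.1158]
ee_rot: [0.113, 3.139, 0.0]
force: [0.2, -0.3, 0.2]
width: 0.006
gripper_force: 0.0
```

Request:
send_rows(increments=[[0,[0,0,-3],[0,0,0]],[0,[0,0,-5],[0,0,0]],[0,[0,0,-5],[0,0,0]],[0,[0,0,-5],[0,0,0.14]],[7,[0,0,0],[0,0,0.14]]])

```text
clock: 4.6
position: [0.5193, -0.0424, 0.3024]
ee_rot: [0.557, 3.081, 0.005]
force: [0.8, -0.8, -0.4]
width: 0.048
gripper_force: 0.0
```

```bash
python3 -c "
from h import *
to([.616,.04,.290],-.072)
im=arm.get_image('scene');cv2.imwrite('pics/s3.png',crop(im[:,:,::-1],220,150,160,120,5))"
```

```text
t 4.6 pos [ 0.5193 -0.0424  0.3024] F [ 0.8 -0.8 -0.4] w 0.048 gf 0.0
tool shift cm [-6.15 11.09  1.36] turn z 1.285 zaxis [ 0.0109  0.0014 -0.9999]
```

View pics/s3.png

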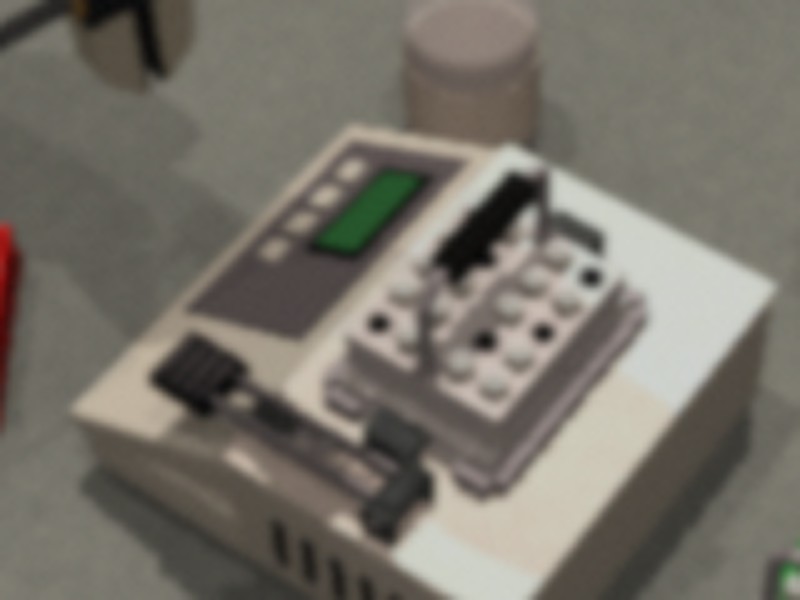

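The lever stays down (pad now at crop (200,375)) and both hooks are drawn back, at (395,430) and (580,230). Next is the wrist turn, then the move over the handle.

Request:
send_rows(increments=[[6,[0,0,0],[0,0,0.143]],[6,[0,0,0],[0,0,0.143]],[6,[0,0,0],[0,0,0.143]],[6,[0,0,0],[0,0,0.143]],[6,[0,0,0],[0,0,0.143]]])

```text
clock: 5.15
position: [0.5156, -0.0414, 0.2949]
ee_rot: [-1.601, -2.702, 0.001]
force: [-0.1, 0.1, 1.0]
width: 0.519
gripper_force: 0.0
```

Request:
send_rows(increments=[[6,[0,0,0],[0,0,0.143]],[6,[0,0,0],[0,0,0.143]],[6,[0,0,0],[0,0,0.143]],[6,[0,0,0],[0,0,0.12]],[6,[0,0,0],[0,0,0]]])

```text
clock: 5.65
position: [0.5157, -0.0413, 0.2949]
ee_rot: [-2.27, -2.171, 0.002]
force: [-0.6, -0.6, 0.4]
width: 0.649
gripper_force: 0.0
```

```bash
python3 -c "
from h import *
to([.616,.04,.260],-.072)"
```

```text
t 5.65 pos [ 0.5157 -0.0413  0.2949] F [-0.6 -0.6  0.4] w 0.649 gf 0.0
tool shift cm [8.57 9.67 3.47] turn z 0.028 zaxis [-1.5e-03 -3.0e-04 -1.0e+00]
```

Request:
send_rows(increments=[[6,[0,0,0],[0,0,0.028]],[6,[2.9,3.2,0],[0,0,0]],[6,[2.9,3.2,1],[0,0,0]],[6,[2.8,3.2,2.5],[0,0,0]],[6,[0,0,0],[0,0,0]]])

```text
clock: 6.15
position: [0.6196, 0.0432, 0.2552]
ee_rot: [-2.288, -2.148, 0.007]
force: [-1.5, -0.4, 0.1]
width: 0.653
gripper_force: 0.0
```

```bash
python3 -c "
from h import *
to([.616,.04,.167],-.072)
im=arm.get_image('scene');cv2.imwrite('pics/s4.png',crop(im[:,:,::-1],240,130,140,120,5))"
```

```text
t 6.15 pos [0.6196 0.0432 0.2552] F [-1.5 -0.4  0.1] w 0.653 gf 0.0
tool shift cm [-0.34 -0.29  8.83] turn z 0.009 zaxis [-5.9e-03 -5.0e-04 -1.0e+00]
```

View pics/s4.png

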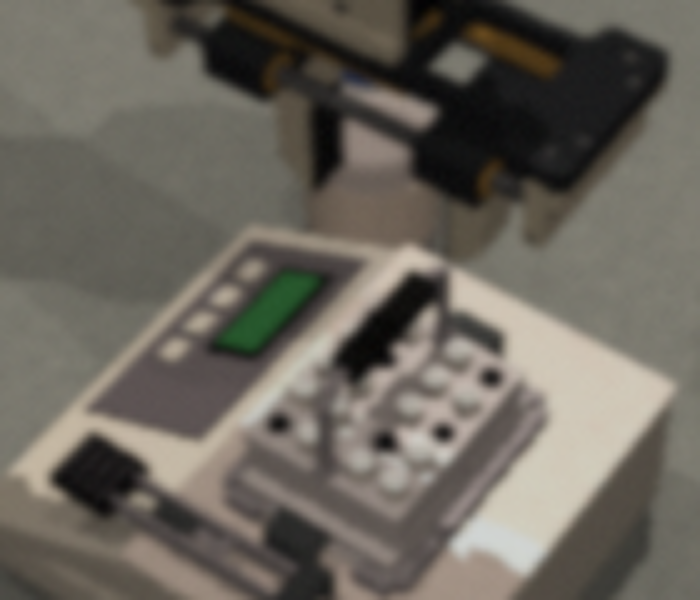

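The open fingers at crop (300,140) and (490,220) straddle the grip at (385,320), and the lever is still down. Descending.

Request:
send_rows(increments=[[6,[-0.3,-0.3,0],[0,0,0.009]],[6,[0,0,3],[0,0,0]],[6,[0,0,3],[0,0,0]],[6,[0,0,2],[0,0,0]],[6,[0,0,0.8],[0,0,0]]])

```text
clock: 6.7
position: [0.6134, 0.0332, 0.1722]
ee_rot: [-2.311, -2.126, 0.001]
force: [-0.7, -0.1, -0.0]
width: 0.654
gripper_force: 0.0
```

Request:
send_rows(increments=[[6,[0,0,0],[0,0,0]],[6,[0,0,0],[0,0,0]]])

```text
clock: 6.9
position: [0.6155, 0.0338, 0.1743]
ee_rot: [2.311, 2.127, 0.003]
force: [0.5, -0.0, 0.8]
width: 0.657
gripper_force: 0.0
```

```bash
python3 -c "
from h import *
to([.616,.04,.167],-.072)"
```

```text
t 6.9 pos [0.6155 0.0338 0.1743] F [ 0.5 -0.   0.8] w 0.657 gf 0.0
tool shift cm [ 0.62 -0.    0.73] turn z -0.011 zaxis [ 2.e-03  4.e-04 -1.e+00]
```

Request:
send_rows(increments=[[6,[0.5,0,0.6],[0,0,-0.011]],[6,[0,0,0],[0,0,0]],[6,[0,0,0],[0,0,0]]])

```text
clock: 7.2
position: [0.6155, 0.0398, 0.167]
ee_rot: [2.298, 2.142, 0.0]
force: [-0.3, -0.4, 0.4]
width: 0.656
gripper_force: 0.0
```

```bash
python3 -c "
from h import *
to([.616,.04,.167],-.072)"
```

```text
t 7.2 pos [0.6155 0.0398 0.167 ] F [-0.3 -0.4  0.4] w 0.656 gf 0.0
tool shift cm [ 0.02  0.05 -0.  ] turn z 0.002 zaxis [ 3.e-04  2.e-04 -1.e+00]
```

Request:
send_rows(increments=[[2.5,[0,0,0],[0,0,0]],[2.5,[0,0,0],[0,0,0]],[2.5,[0,0,0],[0,0,0]],[2.5,[0,0,0],[0,0,0]],[1.5,[0,0,0],[0,0,0]]], force=15)

```text
clock: 7.7
position: [0.6154, 0.0394, 0.1668]
ee_rot: [2.299, 2.141, 0.0]
force: [-1.1, -0.2, -1.0]
width: 0.271
gripper_force: 0.0
```

Request:
send_rows(increments=[[0,[0,0,0],[0,0,0]],[0,[0,0,0],[0,0,0]],[0,[0,0,0],[0,0,0]],[0,[0,0,0],[0,0,0]]])

```text
clock: 8.1
position: [0.6158, 0.0394, 0.1668]
ee_rot: [2.299, 2.141, 0.001]
force: [2.9, -0.3, -0.7]
width: 0.172
gripper_force: 15.0
```

Request:
send_rows(increments=[[0,[0,0,0],[0,0,0]],[0,[0,0,0],[0,0,0]],[0,[0,0,-0.2],[0,0,0]],[0,[0,0,-0.3],[0,0,0]],[0,[0,0,-0.4],[0,0,0]]], force=45)

```text
clock: 8.6
position: [0.6144, 0.0396, 0.1753]
ee_rot: [-2.298, -2.14, 0.003]
force: [-0.3, 0.6, -5.6]
width: 0.171
gripper_force: 45.0
```

Request:
send_rows(increments=[[0,[0,0,-0.4],[0,0,0]],[0,[0,0,-0.4],[0,0,0]],[0,[0,0,-0.3],[0,0,0]],[0,[0,0,0],[0,0,0]]])

```text
clock: 9.0
position: [0.6157, 0.0394, 0.1873]
ee_rot: [2.299, 2.141, 0.001]
force: [0.0, 0.1, -4.1]
width: 0.169
gripper_force: 45.0
```

```bash
python3 -c "
from h import *
to([.616,.04,.267],-.072);print(arm.observe()['ft_torque'])
im=arm.get_image('scene');cv2.imwrite('pics/s5.png',crop(im[:,:,::-1],240,130,140,120,5))"
```

```text
t 9.0 pos [0.6157 0.0394 0.1873] F [ 0.   0.1 -4.1] w 0.169 gf 44.995665550231934
tool shift cm [ 0.06  0.04 -7.97] turn z 0.001 zaxis [ 8.e-04  2.e-04 -1.e+00]
[-0.09600986  0.08102697  0.03291719]
```

View pics/s5.png

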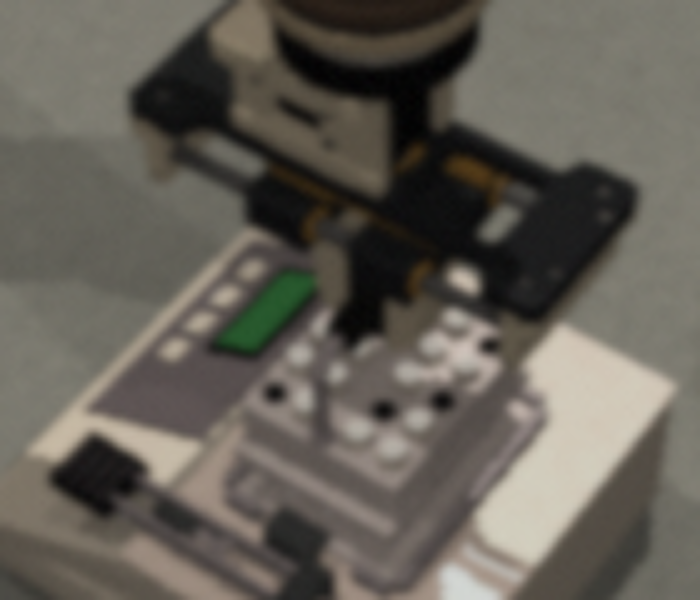

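The block has come out of the rim level, in the grip, with the lever still down at crop (95,475). Lifting on.

Request:
send_rows(increments=[[0,[0,0,-0.5],[0,0,0]],[0,[0,0,-0.8],[0,0,0]],[0,[0,0,-1],[0,0,0]],[0,[0,0,-1],[0,0,0]],[0,[0,0,-1],[0,0,0]]])

```text
clock: 9.55
position: [0.6156, 0.0394, 0.231]
ee_rot: [2.299, 2.141, 0.001]
force: [0.1, 0.7, -5.5]
width: 0.171
gripper_force: 45.0
```

Request:
send_rows(increments=[[0,[0,0,-1],[0,0,0]],[0,[0,0,-1],[0,0,0]],[0,[0,0,-1],[0,0,0]],[0,[0,0,-0.7],[0,0,0]],[0,[0,0,-0.3],[0,0,0]]])

```text
clock: 10.05
position: [0.6157, 0.0394, 0.2707]
ee_rot: [2.299, 2.141, 0.001]
force: [-0.8, -1.1, -6.6]
width: 0.166
gripper_force: 45.0
```

Request:
send_rows(increments=[[0,[0,0,0],[0,0,0]],[0,[0,0,0],[0,0,0]],[0,[0,0,0],[0,0,0]],[0,[0,0,0],[0,0,0]],[0,[0,0,0],[0,0,0]]])

```text
clock: 10.55
position: [0.6153, 0.0394, 0.2695]
ee_rot: [-2.299, -2.141, 0.001]
force: [0.4, 1.1, -5.6]
width: 0.172
gripper_force: 45.0
```

```bash
python3 -c "
from h import *
to([.616,.04,.267],-.072);print(arm.observe()['ft_torque'])
im=arm.get_image('scene');cv2.imwrite('pics/s6.png',crop(im[:,:,::-1],220,120,160,120,5))"
```

```text
t 10.55 pos [0.6153 0.0394 0.2695] F [ 0.4  1.1 -5.6] w 0.172 gf 44.995699524879456
tool shift cm [0.06 0.07 0.25] turn z 0.001 zaxis [-4.e-04 -1.e-04 -1.e+00]
[-0.12923478  0.08765368 -0.00446107]
```

View pics/s6.png

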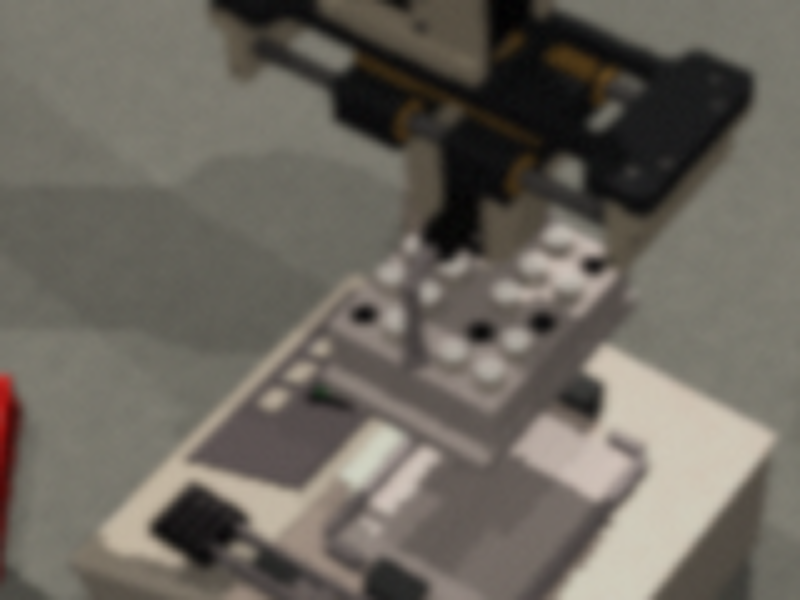

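The block hangs level at crop (470,330), about 10 cm above the bare heater plate at (490,500). Its tubes are in and the lever is still down at (200,525). Handing in.

```bash
python3 -c "
from cell import arm
print(arm.sign_off())"
```

```text
the job is handed in; nothing more can be done
None
```

The job is handed in: the lever is latched down and released, and the block with its tubes is held level and still about 10 cm above the heater plate, after about 10.6 s of the 48 s allowed. I didn't move the bottle, well plate or tube rack.

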